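Load the crock and sight the ball in the mirror

ROBOT

A 7-joint arm with a two-finger parallel gripper is mounted at the origin on the work surface. World frame = base frame: x ahead of the robot, y to its left, z up, the work surface at z = 0. Lengths are in mm, angles in rad, forces in N, time in s.
With the tool pointing down it reaches from about 400 to 850 mm from the base axis. Payload 6.9 kg.
Tool frame: the origin (TCP) lies between the finger pads, 19 mm behind the fingertips; this is the grasp point; z points along the fingers, y is the line along which they close (so a half turn about z gives the same grasp; the last joint's range is limited). The gripper opens to 85 mm and grips with 20 to 120 N. Pads are 22 mm wide; open, the fingers measure 114 mm over their backs; the gripper's body (76 mm by 85 mm) begins 54 mm behind the grasp point. The pads swing forward as they close: fully open they stand 13 mm farther back than shut.
Start: joints at [-1.085, 0.507, -0.238, 1.5, 0.126, 1.149, -0.155], TCP at [231.727, 580.444, 249.975] pointing down, gripper open.
Joint ranges: [-3.08, 3.08], [-0.24, 2.05], [-1.43, 1.35], [0, 2.5], [-1.52, 4.66], [0.17, 1.96], [-2.89, 2.89]. Speed limits (rad/s): [2.39, 2.39, 3.14, 3.14, 3.14, 3.14, 3.14].

INTERFACE

Orientations are given as a rotation vector (axis times angle).
In Python, from station import manip, camera, calibration gives the robot as it stands. The module is installed in compiled form; this text tells all that it offers.
- The arm moves only by the tool inch_along, called after "Emit:" as name([rows], argument=value, ...), one row to a line, values as JSON. Schema: {"type":"object","properties":{"plan":{"type":"string"},"clamp_n":{"type":"number"},"only":{"type":"string"},"quiet":{"type":"boolean"},"lines":{"type":"string"}},"required":["plan"],"additionalProperties":false}. plan is a string of 1 to 5 rows, parted by semicolons, with the numbers parted by commas; each row has 7 numbers: a rotation vector rx, ry, rz in units of 0.25 rad, then dx, dy, dz in units of 100 mm, then the finger opening in mm; each row is the pose to reach, as a shift and turn from the pose commanded when the call began, along the tool's axes at that moment; what a row does not reach only later rows make up. A row lasts 1/10 s, in which the tool goes at most 50 mm and 0.15 rad, less where a joint would pass 70% of its speed; a pose out of reach is approached as far as the arm can. The fingers move at their own pace and stop on an object; clamp_n is the grip in N (left out, the last holds). Time passes only in rows, so rows that do not move let the fingers close. The tool returns the time, the measured TCP pose, the force, the opening and the grip force at its end. only (a regular expression) keeps the lines of the reply that match it, lines (a string "A,B") keeps lines A to B, and quiet returns only ok. Input that does not fit is refused with a message, and nothing moves.
- manip.state(): the state, without advancing time (a new reading comes with each control period).
- camera(name): name is "side" or "top" or "wrist"; returns the picture (480x640x3 uint8, red, green, blue); there is no depth.
- calibration(name): a dict with "fov_y" (degrees; the focal length in pixels is half the picture's height over the tangent of half this angle, whatever the lens; pixels are square), "cx", "cy" (the principal point, pixels), "dist" ([k1, k2, p1, p2, k3] as OpenCV has them; the pictures are not rectified), "xyz" and "attitude" of the camera in the world. Camera axes: x right, y up, looking along -z (the intrinsics and any distortion apply to the point x, -y, -z); pixel columns grow to the right and rows downward; lengths in mm; the calibration is good to about 2 mm. A picture is of the moment at which its call begins: read the wrist's pose just before it. calibration takes no time and is no camera call; for the wrist camera it gives the pose at the moment of the call.
- manip.close_job(): hands the job in; it is judged then, once.
The state is a dict: "t": time; "joint_positions": joint angles; "qd": joint speeds; "joint_torque": joint torques, N m; "tcp_pos": TCP position; "orientation": TCP orientation; "wrist_force": force on the tool from outside, world axes, zero at the start; "moment": the same for the moment, N m; "width": finger opening in mm; "finger_force": force on a finger pad.
Only numpy, scipy, OpenCV 4.12 (cv2) and the standard library are available. Lean on these libraries where they do the work, as an engineer would, in place of code of your own. Each camera call takes 0.05 s, during which the arm holds its last target. There are 200 camera calls.

TASK

Take the white grinding ball from its wooden ring and lower it gently, without dropping it, into the deep clay crock on the inspection board, and let go of it there. Then take the bar on top of the sprung mirror by its middle and tilt the mirror until the camera on the boom, looking at the middle of the mirror, sees the middle of the ball down in the crock; finish while still holding the bar so the mirror stays at that angle. Do not shift the crock, and leave the other things on the bench alone.

Things in the scene. Friction and masses are not known exactly. Their poses are not given: they have to be found in the camera images.
- ball: the white porcelain grinding ball, 50 mm in diameter, about 0.15 kg, the only ball on the bench; it starts on the wooden ring. Origin: a point on its surface that turns with the ball; use ball_center
- ball_center (a point): the centre of the ball (25 mm radius). At the start it is 33 mm above the bench; at rest on the crock's flat floor it is 33 mm above the crock's origin
- stand: plain wooden ring on which the ball starts, fixed, 54 mm outside diameter, 36 mm hole, 15 mm high; origin at the centre of its underside, on the bench
- crock: deep round open crock of reddish clay, 1.8 kg, loose, upright on the board, 72 mm high. Outside 84 mm across at the foot, 154 at 22 mm height, 160 at the rim; walls 6 mm. Inside: flat floor about 72 mm across, 8 mm above the underside, sloping edge up to 142 mm across at 25 mm height, mouth 148 mm. Origin: centre of the underside (12 mm above the bench), z up
- rig: inspection board, fixed, 560 x 150 x 12 mm; x runs along it from mirror to camera, z up; origin on the bench below the mirror's pivot, board from x = -90 to +470 mm. Posts at y = +-88 mm, 225 mm high, carry the mirror; from the pivot axis a stiff thin boom at y = +130 mm, 440 mm long, carries the camera. The crock stands on the centre line (y = 0), 135 to 235 mm from the pivot
- pivot (a point): the middle of the mirror's glass face, on its pivot axis, 210 mm above the bench; the pivot axis is the board's y axis. Its axes are those of the board
- mirror: the sprung mirror, 136 wide, 106 mm high. Origin at the pivot; x = normal of the glass (out of the reflecting side), y = pivot axis, z up in the glass. Parked on its stop, its normal is 20 deg above the direction from pivot to lens; pulling its bar along the board's +x tips the normal down, by up to 1.2 rad. A spring (0.16 N m + 0.4 N m/rad) returns it if let go; 3 to 5 N at the bar hold it
- bar (a point): middle of the handle's round bar, 120 mm from the pivot in the plane of the glass (along the mirror's z); bar 12 mm thick, 136 mm long, parallel to the pivot axis, joined to the mirror by flat arms 62 mm either side of the middle; the mirror's frame begins 61 mm below the bar. Parked, it leans 30 to 67 mm behind the pivot (board -x)
- lens (a point): front of the black camera's lens, above the board's centre line, 380 mm from the pivot, looking at the pivot; from 30 mm below to 90 mm above the pivot's height (it differs from run to run; the boom's joint is stiff and stays put)
- sightline (a point): invisible line: what the camera sees by way of the middle of the mirror. Origin at the pivot; x = the ray from lens to pivot after reflection in the glass, y = the board's y, z square to both. The ball is in view when its centre lies on x, i.e. when the mirror's normal halves the angle between the directions from the pivot to the lens and to the ball
- dish: bystander: shallow white bowl, 100 mm across, 35 mm high, loose; leave alone. Origin at the centre of its underside
- looptool: bystander: loop trimming tool, wooden handle 160 mm long and 12 mm thick with a wire loop, lying flat, loose; leave alone
- brush: bystander: brush lying flat, loose; leave alone
- block: bystander: wooden block 55 x 45 x 85 mm, loose; leave alone. Origin at the centre of its underside
- weight: bystander: small steel weight, 44 mm across, 36 mm high, loose; leave alone. Origin at the centre of its underside
- mug: bystander: blue mug 76 mm across, 85 mm high, loose; leave alone. Origin at the centre of its underside
- tile: bystander: white glaze test tile 70 x 50 x 8 mm, loose; leave alone. Origin at the centre of its underside
Not all that is in view belongs to the job. Leave any yellow look-alike of the ball alone.

How it is judged:
By the outcome, as a careful person would: the job done as asked, in the order asked, and still so for the second after the job is handed in, while the arm keeps its last pose, push and grip.
It also fails if it takes over 58 s, if anything falls off the work surface, if the arm or the gripper's body presses on something with over 40 N, if the wrist force passes 120 N, or if a joint passes its speed limit or range.

## Working session

There is one attempt and no reset: what is moved stays moved. The work goes in short steps, Python scripts to look and compute and a tool call to move; the robot and the scene stay as the last step left them, time stands still between calls to the robot, and variables do not carry over. Pictures are saved under pics/ and viewed, at most 10 in all, crops included, and the job is handed in when it is done.

```bash
mkdir -p pics; cat > h.py <<'E'
import numpy as np, cv2
from scipy.spatial.transform import Rotation as R
from station import manip, camera, calibration
def grab(name,fn=None):
    c=calibration(name); im=camera(name)
    if fn: cv2.imwrite('pics/'+fn,im[:,:,::-1])
    return c,im
def K(c):
    f=240/np.tan(np.radians(c['fov_y'])/2)
    return np.array([[f,0,c['cx']],[0,f,c['cy']],[0,0,1.]])
def rot(c):
    a=np.array(c['attitude'],float)
    return a if a.shape==(3,3) else R.from_rotvec(a).as_matrix()
def ray(c,uv):
    p=cv2.undistortPoints(np.array([[uv]],float),K(c),np.array(c['dist'],float))[0,0]
    d=rot(c)@np.array([p[0],-p[1],-1]); return np.array(c['xyz'],float),d/np.linalg.norm(d)
def onz(c,uv,z):
    o,d=ray(c,uv); return o+d*(z-o[2])/d[2]
def tri(*obs):
    A=np.zeros((3,3));b=np.zeros(3);L=[ray(*x) for x in obs]
    for o,d in L:
        P=np.eye(3)-np.outer(d,d);A+=P;b+=P@o
    x=np.linalg.solve(A,b); return x,[float(np.linalg.norm((np.eye(3)-np.outer(d,d))@(x-o))) for o,d in L]
def proj(c,X):
    p=rot(c).T@(np.array(X,float)-np.array(c['xyz'],float)); p=p*[1,-1,-1]
    return cv2.projectPoints(p.reshape(1,1,3),np.zeros(3),np.zeros(3),K(c),np.array(c['dist'],float))[0].ravel()
def tool(X):
    s=manip.state(); return R.from_rotvec(s['orientation']).as_matrix().T@(np.array(X)-s['tcp_pos'])
E
python3 - <<'E'
from h import *
import pickle
np.set_printoptions(precision=4,suppress=True)
d={}
for n in('side','top','wrist'):
    d[n]=grab(n,n+'0.png'); print(n,d[n][0])
pickle.dump(d,open('v0.pkl','wb')); print(manip.state())
E
```

```text
side {'fov_y': 57.61734603132014, 'cx': 317.3281669565792, 'cy': 240.93064112247274, 'dist': array([-0.0411,  0.    ,  0.    ,  0.    ,  0.    ]), 'xyz': array([ 102.202 , -424.8925,  867.7447]), 'attitude': array([ 0.7256, -0.3018, -0.7365])}
top {'fov_y': 46.76821217034122, 'cx': 315.90927216104234, 'cy': 246.27939737921776, 'dist': array([-0.1588,  0.    ,  0.    ,  0.    ,  0.    ]), 'xyz': array([ 488.5464,   23.729 , 1683.5692]), 'attitude': array([ 0.0478, -0.0299, -1.5569])}
wrist {'fov_y': 58.65209288099202, 'cx': 324.3355960002544, 'cy': 248.1079963851973, 'dist': array([-0.052,  0.   ,  0.   ,  0.   ,  0.   ]), 'xyz': array([162.7871, 608.2157, 373.1515]), 'attitude': array([-0.2641, -0.1768,  1.1813])}
{'t': 0.15, 'joint_positions': array([-1.0855,  0.5081, -0.2375,  1.5009,  0.1257,  1.1489, -0.1548]), 'qd': array([-0.    , -0.0031, -0.0001, -0.0036, -0.0019,  0.0007, -0.0007]), 'joint_torque': array([ -0.0027, -62.1009,  -2.1896, -24.9842,   0.0126,   0.0091,
        -0.    ]), 'tcp_pos': array([231.6197, 580.149 , 249.345 ]), 'orientation': array([-0.5929, -3.0849,  0.002 ]), 'wrist_force': array([ 0.1691, -0.4391,  0.4275]), 'moment': array([-0.0637, -0.0471, -0.0022]), 'finger_force': 0.0, 'width': 85.04944197994551}
```

View pics/side0.png

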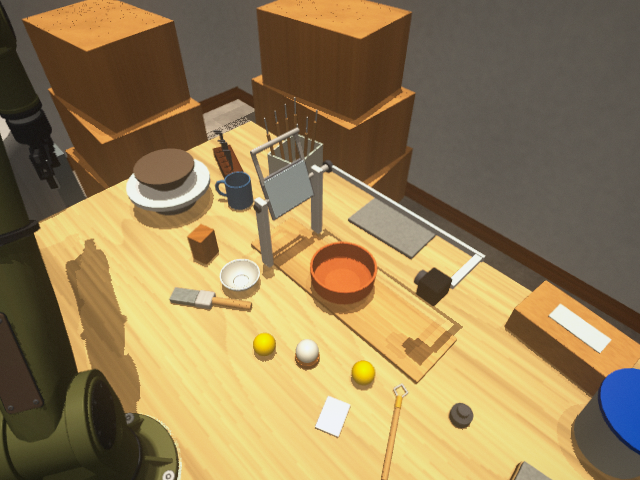

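View pics/top0.png

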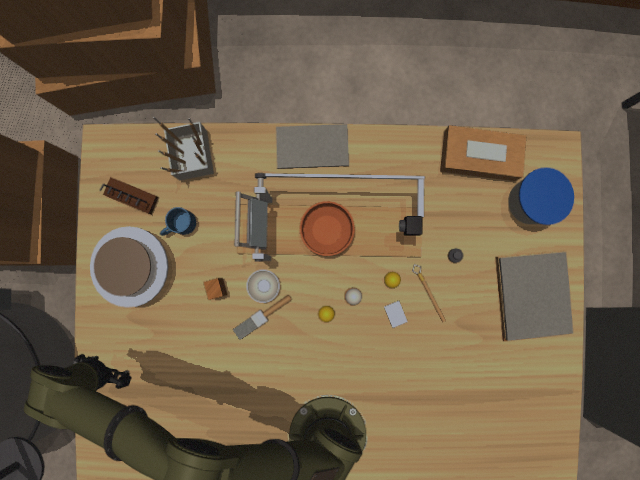

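The side view shows the white ball at (307,353), with yellow look-alikes at (264,345) and (363,372). The crock is at (343,275), the mirror bar at about (275,143) and the black camera at (433,285). In the top view the white ball is at (354,296), the yellow ones at (327,314) and (393,280), the crock at (327,229), the bar at about (239,219) and the camera at (411,226). Only the white one fits the description. I'll confirm it in an enlarged crop and get coarse positions.

```bash
python3 - <<'E'
from h import *
import pickle
np.set_printoptions(precision=1,suppress=True)
d=pickle.load(open('v0.pkl','rb'))
s,t=d['side'],d['top']
a=cv2.resize(s[1][320:400,230:390],None,fx=5,fy=5,interpolation=cv2.INTER_CUBIC)[:300,:800]
a=cv2.resize(s[1][325:385,250:325],None,fx=5.33,fy=5)
b=cv2.resize(t[1][150:270,225:430],None,fx=3.9,fy=3.9*0.6/0.6,interpolation=cv2.INTER_CUBIC)
c=cv2.resize(s[1][110:310,235:495],None,fx=1.5,fy=1.5)
a=cv2.resize(s[1][325:385,280:340],(400,300));w=cv2.resize(t[1][276:316,330:380],(400,300))
top=np.hstack([a,w]); b=cv2.resize(t[1][150:270,225:430],(400,234)); c=cv2.resize(s[1][110:310,235:495],(400,300))
out=np.vstack([top,np.hstack([np.pad(b,((0,66),(0,0),(0,0))),c])])
cv2.imwrite('pics/crop1.png',out[:,:,::-1])
print('ball',tri((s[0],(307,353)),(t[0],(354,296))))
print('yel',tri((s[0],(264,345)),(t[0],(327,314))),tri((s[0],(363,372)),(t[0],(393,280))))
print('crock',onz(t[0],(327,229),84))
print('boardcorners',onz(t[0],(422,257),12),onz(t[0],(421,206),12),onz(s[0],(417,379),12),onz(s[0],(460,326),12))
print('postR/L tops',tri((s[0],(263,203)),(t[0],(258,254))),tri((s[0],(320,167)),(t[0],(261,182))))
print('bar ends',tri((s[0],(252,153)),(t[0],(238,246))),tri((s[0],(297,132)),(t[0],(241,194))))
print('lens?',tri((s[0],(418,276)),(t[0],(402,227))))
E
```

```text
ball (array([423.5, -72.3,  25.6]), [0.1850245931789912, 0.185024593179072])
yel (array([369.2,   7.3,  26.4]), [0.2145787616554687, 0.2145787616554539]) (array([ 473. , -187.9,   32.3]), [0.23879490232759693, 0.23879490232751005])
crock [618.1  11.2  84. ]
boardcorners [ 543.  -277.9   12. ] [ 698.1 -274.4   12. ] [ 550.9 -272.7   12. ] [ 728. -264.   12.]
postR/L tops (array([539.9, 193.4, 215.4]), [1.5653246938118965, 1.5653246938117784]) (array([728.1, 192.4, 219.5]), [3.655632910581903, 3.655632910582166])
bar ends (array([554.1, 231.3, 325.3]), [0.3161421999610782, 0.31614219996118]) (array([683. , 227.7, 322.5]), [0.3931462412331641, 0.39314624123309344])
lens? (array([ 614.2, -185.3,  222.2]), [1.2489269841270474, 1.2489269841270978])
```

View pics/crop1.png

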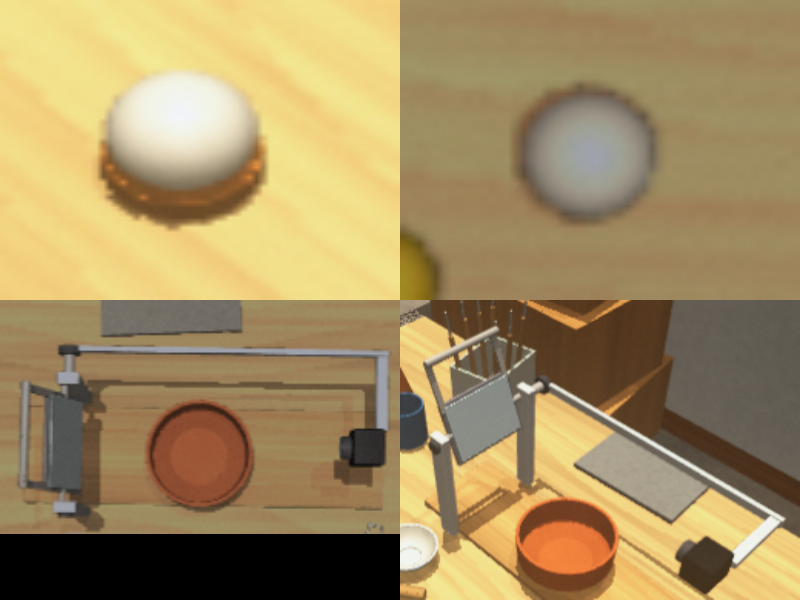

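White ball on its wooden ring confirmed (crop centre at side (307.4,351.4), top (353.5,296.7)). The yellow ones are look-alikes. I'll move above it and refine with the wrist camera.

```bash
python3 - <<'E'
from h import *
import pickle
np.set_printoptions(precision=2,suppress=True)
d=pickle.load(open('v0.pkl','rb'))
b,e=tri((d['side'][0],(307.4,351.4)),(d['top'][0],(353.5,296.7)));print(b,e)
s=manip.state();print(R.from_rotvec(s['orientation']).as_matrix())
print(tool([415,-70,230]))
c=d['wrist'][0];print('cam fwd',-rot(c)[:,2])
E
```

```text
[423.   -71.63  31.99] [1.586001807373668, 1.586001807373669]
[[-0.93  0.37 -0.  ]
 [ 0.37  0.93 -0.  ]
 [ 0.   -0.   -1.  ]]
[-411.33 -535.82   20.02]
cam fwd [ 0.27 -0.11 -0.96]
```

The rows are not in the units I measure in: shifts go in units of 100 mm and turns go in units of 0.25 rad. I convert before sending: -197 mm is -1.97, -158 mm is -1.58.

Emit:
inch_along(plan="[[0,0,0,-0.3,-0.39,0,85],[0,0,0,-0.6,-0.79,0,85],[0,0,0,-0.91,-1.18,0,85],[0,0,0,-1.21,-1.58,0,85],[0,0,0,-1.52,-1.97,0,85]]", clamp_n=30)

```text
refused: plan: the value is not of type 'string' (schema: type "string"). Nothing was moved.
```

Wrong form. The message asks for rows parted by semicolons, with the numbers parted by commas, so I'll send the same numbers that way.

Emit:
inch_along(plan="0,0,0,-0.3,-0.39,0,85;0,0,0,-0.6,-0.79,0,85;0,0,0,-0.91,-1.18,0,85;0,0,0,-1.21,-1.58,0,85;0,0,0,-1.52,-1.97,0,85", clamp_n=30)

```text
t: 0.65
tcp_pos: [299.9, 339.0, 249.8]
orientation: [-0.593, -3.085, 0.0]
wrist_force: [1.2, -0.5, -1.0]
width: 85.2
finger_force: 0.0
```

Emit:
inch_along(plan="0,0,0,-0.3,-0.39,0,85;0,0,0,-0.6,-0.79,0,85;0,0,0,-0.91,-1.18,0,85;0,0,0,-1.21,-1.58,0,85;0,0,0,-1.52,-1.97,0,85")

```text
t: 1.15
tcp_pos: [367.9, 99.8, 250.2]
orientation: [0.593, 3.085, 0.0]
wrist_force: [1.4, 0.4, 0.7]
width: 85.1
finger_force: 0.0
```

Emit:
inch_along(plan="0,0,0,-0.3,-0.39,0.05,85;0,0,0,-0.6,-0.79,0.1,85;0,0,0,-1.07,-1.41,0.2,85;0,0,0,-1.07,-1.41,0.2,85;0,0,0,-1.07,-1.41,0.2,85")

```text
t: 1.65
tcp_pos: [415.3, -72.9, 229.5]
orientation: [-0.603, -3.083, 0.003]
wrist_force: [-0.2, 0.1, 0.5]
width: 85.1
finger_force: 0.0
```

```bash
python3 - <<'E'
from h import *
import pickle
np.set_printoptions(precision=2,suppress=True)
d=pickle.load(open('v0.pkl','rb'))
s=manip.state(); print(s['tcp_pos'],s['width'],s['qd'])
c,im=grab('wrist','w1.png'); pickle.dump((c,im),open('w1.pkl','wb'))
hsv=cv2.cvtColor(im,cv2.COLOR_RGB2HSV)
m=((hsv[...,1]<60)&(hsv[...,2]>120)).astype(np.uint8)
n,l,st,ce=cv2.connectedComponentsWithStats(m)
for i in range(1,n):
    if st[i,4]>300: print(ce[i],st[i])
print('pred',proj(c,[423,-71.6,33]))
E
```

```text
[415.32 -72.9  229.48] 85.13055810343354 [-0.06 -0.02 -0.07  0.02 -0.01  0.02 -0.08]
[630.35 136.39] [ 617   84   23  102 1608]
[163.48 217.68] [ 115  169   98   97 4740]
[331.96 231.79] [ 304  204   60   55 2395]
pred [329.57 225.88]
```

View pics/w1.png

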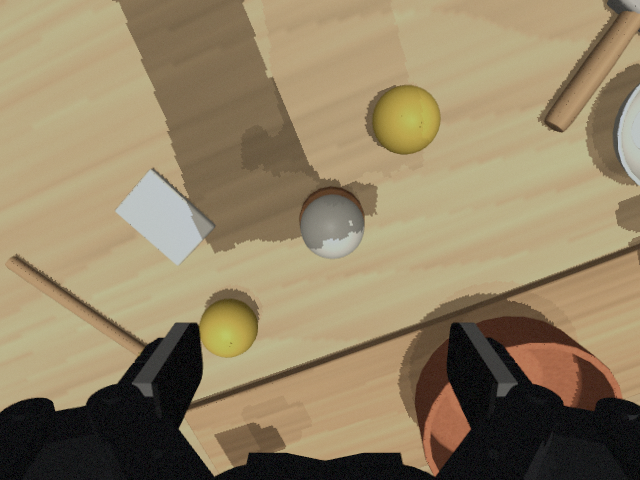

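The wrist view shows the white ball centred at about (332,226) with radius about 32 px, on its ring. Yellow balls are at (407,120) and (229,328), the tile at (165,217), and the crock is lower right.

```bash
python3 - <<'E'
from h import *
import pickle
np.set_printoptions(precision=2,suppress=True)
d=pickle.load(open('v0.pkl','rb')); c,_=pickle.load(open('w1.pkl','rb'))
b,e=tri((d['side'][0],(307.4,351.4)),(d['top'][0],(353.5,296.7)),(c,(332,226)));print(b,e)
print(onz(c,(332,226),33))
t=[b[0],b[1],37];print(tool(t), manip.state()['tcp_pos'])
E
```

```text
[423.53 -70.98  31.15] [1.6678898837032574, 1.7747201770707421, 1.170342235908812]
[423.8 -69.9  33. ]
[ -8.29   2.87 192.57] [414.95 -70.47 229.58]
```

Scaled: 85 mm is 0.85, -8 mm is -0.08.

Emit:
inch_along(plan="0,0,0,-0.08,0.03,0.4,85;0,0,0,-0.08,0.03,0.85,85;0,0,0,-0.08,0.03,1.3,85;0,0,0,-0.08,0.03,1.65,85;0,0,0,-0.08,0.03,1.65,85")

```text
t: 2.2
tcp_pos: [421.1, -67.1, 61.9]
orientation: [-0.588, -3.078, -0.0]
wrist_force: [-0.4, -0.0, 0.6]
width: 85.1
finger_force: 0.0
```

Emit:
inch_along(plan="0,0,0,0,0,0.15,85;0,0,0,0,0,0.27,85;0,0,0,0,0,0.27,85;0,0,0,0,0,0.27,40;0,0,0,0,0,0.27,40", clamp_n=30)

```text
t: 2.7
tcp_pos: [424.3, -68.7, 39.3]
orientation: [0.592, 3.083, 0.001]
wrist_force: [0.0, -0.4, -0.4]
width: 58.7
finger_force: 0.0
```

Emit:
inch_along(plan="0,0,0,0,0,0,40;0,0,0,0,0,0,40;0,0,0,0,0,0,40;0,0,0,0,0,0,40;0,0,0,0,0,0,40", clamp_n=30)

```text
t: 3.2
tcp_pos: [423.9, -69.9, 39.4]
orientation: [0.595, 3.083, -0.001]
wrist_force: [-3.0, -3.5, 11.6]
width: 48.3
finger_force: 29.0
```

Scaled: -140 mm is -1.4, -120 mm is -1.2.

Emit:
inch_along(plan="0,0,0,0,0,-0.1,40;0,0,0,0,0,-0.35,40;0,0,0,0,0,-0.75,40;0,0,0,0,0,-1.2,40;0,0,0,0,0,-1.4,40", clamp_n=40)

```text
t: 3.7
tcp_pos: [424.4, -69.1, 182.1]
orientation: [0.592, 3.08, 0.001]
wrist_force: [0.2, -0.1, -2.8]
width: 47.4
finger_force: 41.9
```

```bash
python3 - <<'E'
from h import *
import pickle
from scipy.optimize import least_squares
np.set_printoptions(precision=2,suppress=True)
d=pickle.load(open('v0.pkl','rb'))
s=manip.state(); print(s['tcp_pos'],s['width'],s['finger_force'],s['wrist_force'])
th=np.linspace(0,2*np.pi,180,endpoint=False)
pts=[(r,z) for r,z in((80,84),(42,12),(77,34))]
def hull(c,p):
    X=np.array([[p[0]+r*np.cos(t),p[1]+r*np.sin(t),z] for r,z in pts for t in th])
    return cv2.convexHull(np.array([proj(c,x) for x in X],np.float32))
for n in('side','top'):
    c,im=d[n]; hsv=cv2.cvtColor(im,cv2.COLOR_RGB2HSV)
    m=((hsv[...,0]<10)&(hsv[...,1]>130)&(hsv[...,2]>50)).astype(np.uint8)
    k,l,st,ce=cv2.connectedComponentsWithStats(m)
    u=proj(c,[618,11,60]); i=min(range(1,k),key=lambda i:np.hypot(*(ce[i]-u))+1e5*(st[i,4]<800))
    print(n,ce[i],st[i])
    h=cv2.convexHull(np.argwhere(l==i)[:,::-1].astype(np.float32))
    tgt=h[:,0]+0.0
    f=lambda p:[cv2.pointPolygonTest(hull(c,p),(float(a),float(b)),True) for a,b in tgt]
    r=least_squares(f,[618,11],diff_step=1e-3,loss='soft_l1'); print(r.x,np.round(r.fun,1))
E
```

```text
[424.44 -69.07 182.15] 47.44920496926895 41.874775886535645 [ 0.24 -0.06 -2.76]
side [343. 255.] [343 255   1   1   1]
[584.13 -16.58] [0.]
top [326.78 228.07] [ 301  202   53   54 1754]
[619.85  12.61] [1.1 1.1 1.  1.  0.7 0.7 0.8 0.5 0.7 0.9 0.7 1.1 1.4 1.5 1.4 1.6 1.1 1.
 1.1 0.8 1.1 1.  0.7 0.5 1.1 0.7 0.5 0.7 0.5 0.6 0.5 1.1]
```

Emit:
inch_along(plan="0,0,0,-0.25,0.3,0,40;0,0,0,-0.5,0.62,0,40;0,0,0,-0.75,0.95,0,40;0,0,0,-0.97,1.24,0,40;0,0,0,-0.97,1.24,0,40")

```text
t: 4.2
tcp_pos: [563.0, 14.5, 178.5]
orientation: [0.585, 3.084, 0.004]
wrist_force: [-1.3, 0.8, -3.2]
width: 47.4
finger_force: 41.8
```

Emit:
inch_along(plan="0,0,0,0,0,0,40;0,0,0,0,0,0,40")

```text
t: 4.4
tcp_pos: [558.5, 9.5, 178.2]
orientation: [-0.594, -3.084, 0.001]
wrist_force: [-0.3, -0.6, -2.3]
width: 48.0
finger_force: 41.8
```

```bash
python3 - <<'E'
from h import *
import pickle
d={n:grab(n) for n in('side','top','wrist')}
pickle.dump(d,open('v2.pkl','wb'))
s=cv2.resize(d['side'][1][80:380,200:520],(400,375)); w=cv2.resize(d['wrist'][1],(400,300))
cv2.imwrite('pics/v2.png',np.hstack([s,np.pad(w,((0,75),(0,0),(0,0)))])[:,:,::-1])
st=manip.state();print(st['tcp_pos'])
c,im=d['wrist']; print('rimproj',[proj(c,[619+80*np.cos(t),12+80*np.sin(t),84]).round() for t in np.arange(0,6.28,.785)])
c,im=d['side']; print('rimproj side',[proj(c,[619+80*np.cos(t),12+80*np.sin(t),84]).round() for t in np.arange(0,6.28,.785)])
E
```

```text
[558.85130159   9.36843463 178.38739993]
rimproj [array([410., 452.]), array([486., 395.]), array([500., 303.]), array([431., 227.]), array([315., 226.]), array([237., 300.]), array([242., 393.]), array([313., 452.])]
rimproj side [array([364., 249.]), array([341., 242.]), array([318., 248.]), array([308., 266.]), array([318., 284.]), array([343., 293.]), array([368., 285.]), array([376., 266.])]
```

View pics/v2.png

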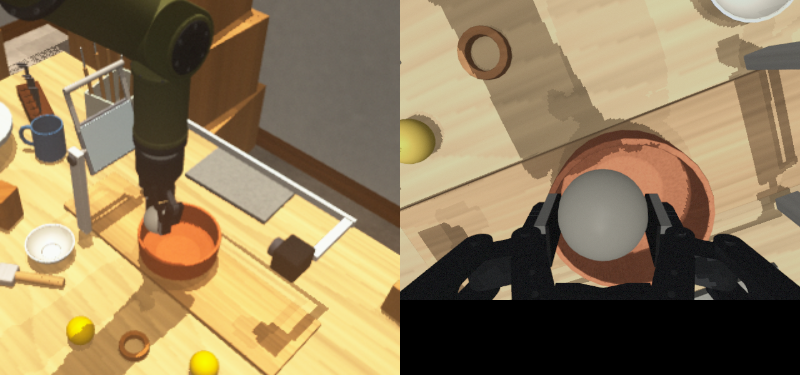

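The side part shows the ball held above the crock, rim spanning x≈310–377 in the full frame. The wrist part shows the ball centred at about (323,344) in the full frame, radius about 72 px, and the rim from x≈242 to 502. Both match a crock centre of about (619.5, 11.5).

```bash
python3 - <<'E'
from h import *
import pickle
from scipy.optimize import least_squares
np.set_printoptions(precision=2,suppress=True)
c,im=pickle.load(open('v2.pkl','rb'))['wrist']
g=cv2.cvtColor(im,cv2.COLOR_RGB2HSV); m=((g[...,1]<45)&(g[...,2]>85)).astype(np.uint8)
k,l,st,ce=cv2.connectedComponentsWithStats(m); i=l[344,323]; print(ce[i],st[i])
x,y,w,h=st[i,:4]; u=(x+w/2,y+h/2); D=K(c)[0,0]*25/((w+h)/4)
o,dr=ray(c,u); f=-rot(c)[:,2]; b=o+dr*D/(dr@f); print('ball',b,u,'rel tcp tool',tool(b))
s=manip.state(); T=np.array([619.5,11.5,s['tcp_pos'][2]]); print('xy move',tool([T[0],T[1],b[2]])-tool(b), s['tcp_pos'])
E
```

```text
[324.09 343.77] [  253   271   144   146 16506]
ball [559.62   9.57 171.33] (np.float64(325.0), np.float64(344.0)) rel tcp tool [-0.64  0.48  7.06]
xy move [-54.87  24.06  -0.01] [558.85   9.37 178.39]
```

Emit:
inch_along(plan="0,0,0,-0.28,0.12,0,40;0,0,0,-0.55,0.24,0,40;0,0,0,-0.55,0.24,0.3,40;0,0,0,-0.55,0.24,0.65,40;0,0,0,-0.55,0.24,0.9,40")

```text
t: 5.05
tcp_pos: [618.6, 11.5, 86.3]
orientation: [-0.594, -3.083, 0.001]
wrist_force: [-0.5, -0.8, -2.1]
width: 47.9
finger_force: 41.9
```

Emit:
inch_along(plan="0,0,0,0,0,0.05,40;0,0,0,0,0,0.15,40;0,0,0,0,0,0.25,40;0,0,0,0,0,0.29,40;0,0,0,0,0,0.31,40")

```text
t: 5.55
tcp_pos: [619.8, 12.1, 57.2]
orientation: [0.593, 3.085, 0.0]
wrist_force: [-0.3, -0.8, -1.5]
width: 48.2
finger_force: 41.9
```

Emit:
inch_along(plan="0,0,0,0,0,0.01,40;0,0,0,0,0,0.02,40;0,0,0,0,0,0.02,40")

```text
t: 5.85
tcp_pos: [619.8, 12.1, 55.2]
orientation: [0.593, 3.085, 0.0]
wrist_force: [-0.4, 1.1, -2.6]
width: 47.9
finger_force: 41.9
```

Emit:
inch_along(plan="0,0,0,0,0,0.01,40;0,0,0,0,0,0.02,40;0,0,0,0,0,0.02,40")

```text
t: 6.15
tcp_pos: [619.8, 12.1, 53.1]
orientation: [0.593, 3.085, 0.0]
wrist_force: [-0.3, -1.1, 0.1]
width: 47.7
finger_force: 42.1
```

Emit:
inch_along(plan="0,0,0,0,0,0.01,40;0,0,0,0,0,0.01,40")

```text
t: 6.35
tcp_pos: [620.1, 12.0, 52.9]
orientation: [0.593, 3.084, 0.0]
wrist_force: [-1.4, 0.3, 5.8]
width: 48.0
finger_force: 42.7
```

Emit:
inch_along(plan="0,0,0,0,0,0.01,40;0,0,0,0,0,0.01,40")

```text
t: 6.55
tcp_pos: [620.3, 11.9, 52.7]
orientation: [0.593, 3.083, 0.001]
wrist_force: [-3.1, -0.3, 11.8]
width: 47.8
finger_force: 43.2
```

Floor contact is clear. I'll ease the push off and open slowly, staying inside the crock.

Emit:
inch_along(plan="0,0,0,0,0,-0.015,40;0,0,0,0,0,-0.015,52;0,0,0,0,0,-0.015,56;0,0,0,0,0,-0.015,62;0,0,0,0,0,-0.015,62", clamp_n=20)

```text
t: 7.05
tcp_pos: [619.6, 12.1, 52.3]
orientation: [-0.593, -3.085, 0.0]
wrist_force: [-0.1, -0.6, 0.1]
width: 62.1
finger_force: 0.0
```

Emit:
inch_along(plan="0,0,0,0,0,0,64;0,0,0,0,0,0,64;0,0,0,0,0,-0.08,64;0,0,0,0,0,-0.25,64;0,0,0,0,0,-0.45,64")

```text
t: 7.55
tcp_pos: [619.2, 12.1, 97.9]
orientation: [-0.593, -3.084, 0.001]
wrist_force: [-0.2, 0.1, 0.3]
width: 63.8
finger_force: 0.0
```

Emit:
inch_along(plan="0,0,0,0,0,-0.4,64;0,0,0,0,0,-0.85,64;0,0,0,0,0,-1.3,64;0,0,0,0,0,-1.5,64;0,0,0,0,0,-1.5,64")

```text
t: 8.05
tcp_pos: [621.3, 12.0, 252.1]
orientation: [0.592, 3.078, 0.003]
wrist_force: [1.1, -0.4, 0.6]
width: 63.7
finger_force: 0.0
```

Scaled: -168 mm is -1.68, -90 mm is -0.9, -0.38 rad is -1.52.

Emit:
inch_along(plan="0,0,-0.48,0,0,-0.45,70;0,0,-0.96,0.1,0.08,-0.9,85;0,0,-1.52,0.35,0.2,-1.3,85;0,0,-1.52,0.6,0.35,-1.6,85;0,0,-1.52,0.85,0.5,-1.68,85")

```text
t: 8.55
tcp_pos: [559.2, 90.7, 418.5]
orientation: [0.0, 3.137, 0.002]
wrist_force: [1.1, 0.9, 1.1]
width: 84.9
finger_force: 0.0
```

Emit:
inch_along(plan="0,0,0,0,0,0,85;0,0,0,0,0,0,85;0,0,0,0,0,0,85")

```text
t: 8.85
tcp_pos: [559.3, 89.0, 414.3]
orientation: [-0.002, -3.14, 0.002]
wrist_force: [-0.4, 0.5, -0.1]
width: 84.8
finger_force: 0.0
```

```bash
python3 - <<'E'
from h import *
import pickle
np.set_printoptions(precision=2,suppress=True)
d={n:grab(n) for n in('side','top')}; d['w2']=grab('wrist','w2.png')
pickle.dump(d,open('v3.pkl','wb'))
st=manip.state();print(st['tcp_pos'],st['joint_positions'])
E
```

```text
[559.55  89.07 414.5 ] [-0.19  0.33 -0.01  1.34  0.    1.48  1.36]
```

View pics/w2.png

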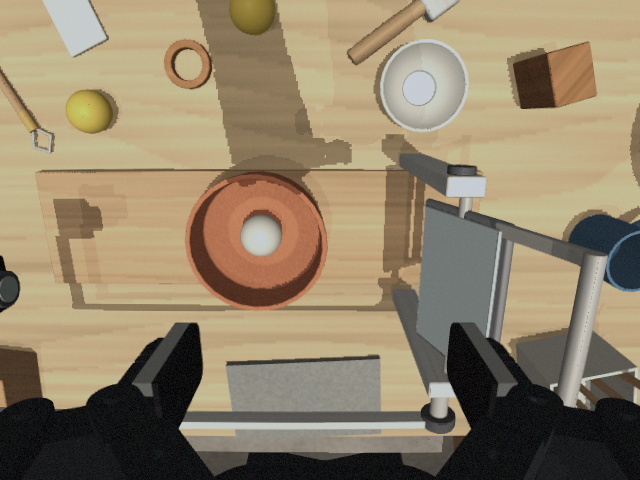

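The wrist view shows the ball resting at the middle of the crock at (262,235) and the ring empty at (187,64). The bar's near end is at (592,255) and its visible far point at (570,400). The post tops are at (465,185) and (437,388), the mirror glass at (458,285), and the lens at the left edge near (5,288). I'll take a second view shifted to the lens side.

Emit:
inch_along(plan="0,0,0,0,-0.45,0,85;0,0,0,0,-0.9,0,85;0,0,0,0,-1.3,0,85;0,0,0,0,-1.3,0,85;0,0,0,0,-1.3,0,85")

```text
t: 9.5
tcp_pos: [559.3, -41.5, 415.0]
orientation: [-0.005, -3.141, -0.0]
wrist_force: [-0.4, 1.0, 0.1]
width: 85.1
finger_force: 0.0
```

Emit:
inch_along(plan="0,0,0,0,0,0,85;0,0,0,0,0,0,85")

```text
t: 9.7
tcp_pos: [559.4, -38.6, 415.3]
orientation: [0.004, -3.141, -0.001]
wrist_force: [0.5, 0.1, 0.2]
width: 85.4
finger_force: 0.0
```

```bash
python3 - <<'E'
from h import *
import pickle
np.set_printoptions(precision=2,suppress=True)
d=pickle.load(open('v3.pkl','rb')); d['w3']=grab('wrist','w3.png')
pickle.dump(d,open('v3.pkl','wb'))
E
```

```text
(no output)
```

View pics/w3.png

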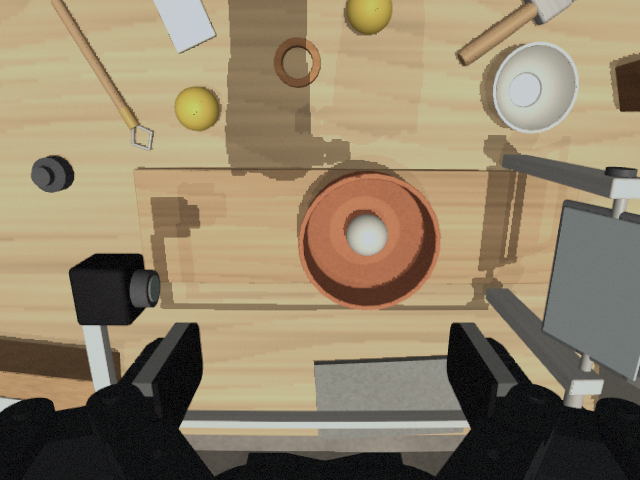

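The second view shows the lens front at about (152,289), the ball at (367,235), board end corners at (134,170) and (163,307), and the lower glass corners at (563,203) and (544,332).

```bash
python3 - <<'E'
from h import *
import pickle
np.set_printoptions(precision=1,suppress=True)
d=pickle.load(open('v3.pkl','rb')); v0=pickle.load(open('v0.pkl','rb'))
w2,w3,s,t=d['w2'][0],d['w3'][0],v0['side'][0],v0['top'][0]
P=lambda n,x:print(n,x[0],np.round(x[1],1))
P('lens',tri((w2,(8,288)),(w3,(152,289)))); P('lens+side',tri((w2,(8,288)),(w3,(152,289)),(s,(419,277)),(t,(401,227))))
P('ball',tri((w2,(262,235)),(w3,(367,235))))
print('board',onz(w3,(134,170),12),onz(w3,(163,307),12),onz(w3,(487,308),12),onz(w2,(37,171),12),onz(w2,(399,170),12),onz(w2,(72,308),12),onz(w2,(386,309),12))
P('g bot near',tri((w2,(427,200)),(w3,(563,203))));P('g bot far',tri((w2,(418,336)),(w3,(544,332))))
print('axle z210',onz(w2,(465,205),210),onz(w2,(439,405),210),onz(w3,(619,207),210),onz(w3,(586,362),210))
P('post near corner L',tri((w2,(446,178)),(w3,(610,179))))
P('bar near end',tri((w2,(593,254)),(s,(252,153)),(t,(238,246))))
E
```

```text
lens [ 622.7 -183.3  208.7] [0.6 0.6]
lens+side [ 619.9 -183.   211.6] [2.2 2.3 1.  4.6]
ball [621.5  13.2  41.7] [0.4 0.4]
board [ 547.  -273.8   12. ] [ 731.9 -257.6   12. ] [732.8 183.5  12. ] [ 545.2 -271.7   12. ] [547.1 180.   12. ] [ 732.5 -259.1   12. ] [733.1 171.5  12. ]
g bot near [558.2 181.8 156.7] [1. 1.]
g bot far [688.6 180.  165.6] [1.3 1.3]
axle z210 [551.  199.1 210. ] [736.9 193.6 210. ] [551.8 198.5 210. ] [694. 198. 210.]
post near corner L [528.3 179.5 220.3] [0.3 0.3]
bar near end [554.1 231.6 325.7] [0.7 0.7 0.3]
```

```bash
python3 - <<'E'
from h import *
import pickle
d=pickle.load(open('v3.pkl','rb')); v0=pickle.load(open('v0.pkl','rb'))
z=lambda im,x,y,w,h,W,H:cv2.resize(im[y:y+h,x:x+w],(W,H),interpolation=cv2.INTER_CUBIC)
a=z(v0['side'][1],240,120,80,60,400,300)      # x5
b=z(v0['top'][1],225,175,80,60,400,300) if 0 else z(v0['top'][1],220,185,80,75,320,300) # x4
c=z(d['w3'][1],60,240,110,100,330,300)  #x3
e=z(d['w2'][1],0,260,26,100,78,300)    #x3
f=z(v0['side'][1],405,255,80,60,400,300)[:, :392] #x5
o=np.vstack([np.hstack([a,b,np.zeros((300,80,3),np.uint8)]),np.hstack([c,e,f])])
cv2.imwrite('pics/crop2.png',o[:,:,::-1])
E
```

```text
(no output)
```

View pics/crop2.png

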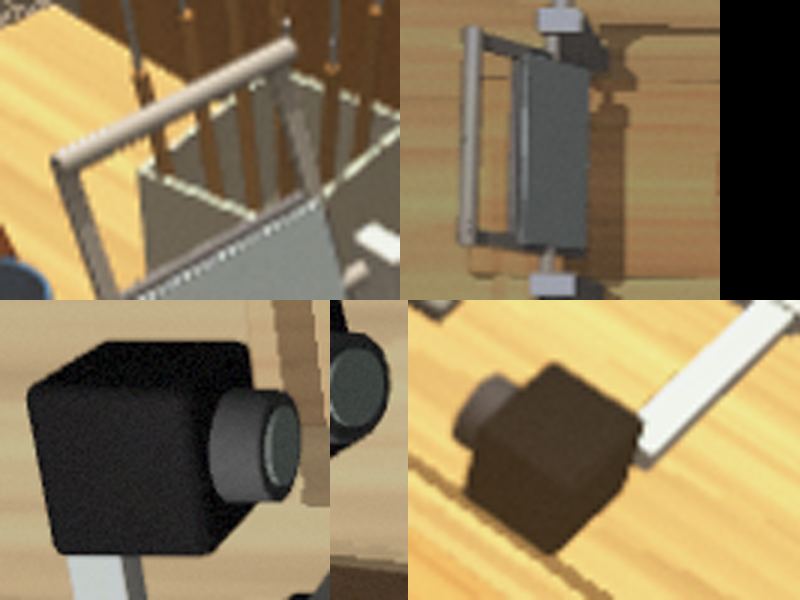

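```bash
python3 - <<'E'
from h import *
import pickle
np.set_printoptions(precision=1,suppress=True)
d=pickle.load(open('v3.pkl','rb')); v0=pickle.load(open('v0.pkl','rb'))
w2,w3,s,t=d['w2'][0],d['w3'][0],v0['side'][0],v0['top'][0]
P=lambda n,x:print(n,x[0],np.round(x[1],1))
P('bar near',tri((s,(252.8,152.4)),(t,(236.8,245.8))));P('bar far',tri((s,(298.2,129.4)),(t,(238,192.5))))
P('bar near+w2',tri((s,(252.8,152.4)),(t,(236.8,245.8)),(w2,(593,257))))
P('lens w',tri((w2,(9.5,289.5)),(w3,(153.7,289))));P('lens all',tri((w2,(9.5,289.5)),(w3,(153.7,289)),(s,(417.5,277.4))))
P('lens side+w3',tri((w3,(153.7,289)),(s,(417.5,277.4))))
for lz in(200,210,220):
    for n,b in(('w2',(9.5,289.5)),('w3',(153.7,289))): print(lz,onz(d[n][0],b,lz))
    x=np.arctan2(lz-210,380)+np.radians(20);Bp=[621,197.5+120*np.sin(x),210+120*np.cos(x)]
    print('bar exp',Bp,[proj(c,np.array(Bp)+[o,0,0]) for c in(s,t) for o in(-68,68)],proj(w2,np.array(Bp)+[-68,0,0]))
E
```

```text
bar near [555.9 233.4 324.9] [1.9 1.9]
bar far [688.4 233.2 324.4] [2.2 2.2]
bar near+w2 [556.  233.4 324.9] [1.8 2.  0.2]
lens w [ 623.3 -181.9  208.9] [0. 0.]
lens all [ 622.2 -181.2  209.2] [0.9 1.  1.8]
lens side+w3 [ 621.9 -181.1  208.9] [1.4 1.4]
200 [ 627.  -189.2  200. ]
200 [ 627.  -185.8  200. ]
bar exp [621, np.float64(235.5617898084945), np.float64(323.80377918405867)] [array([250.3, 153. ]), array([296.7, 129.2]), array([236.5, 246.4]), array([237.7, 191.6])] [596.9 250.6]
210 [ 622.8 -181.   210. ]
210 [ 622.8 -181.4  210. ]
bar exp [621, np.float64(238.54241719908026), np.float64(322.763114494309)] [array([249.5, 152.8]), array([295.9, 129.1]), array([235.3, 246.4]), array([236.6, 191.7])] [601.1 250.1]
220 [ 618.6 -172.8  220. ]
220 [ 618.6 -177.1  220. ]
bar exp [621, np.float64(241.49463661705605), np.float64(321.644399541281)] [array([248.7, 152.7]), array([295., 129.]), array([234.2, 246.4]), array([235.5, 191.7])] [605.  249.4]
```

Near bar end at side (252.8,152.4) and top (236.8,245.8); lens front at w3 (153.7,289) and w2 (9.5,289.5). This puts the lens at about (622,-182,209), the bar middle at about (622,234,324.5), the pivot at about (621,197.5,210) and the ball at about (621,13,45). Required rotation is about 40.8°. Next I approach the bar from above, along the mirror's plane.

Scaled: -45 mm is -0.45, 45 mm is 0.45, 0.32 rad is 1.28.

Emit:
inch_along(plan="0,0,0,-0.1,0.45,-0.04,85;0.32,0,0,-0.2,0.9,-0.05,85;0.64,0,0,-0.32,1.4,-0.05,85;0.96,0,0,-0.45,1.85,-0.05,85;1.28,0,0,-0.55,2.25,-0.05,85")

```text
t: 10.25
tcp_pos: [614.1, 188.9, 420.7]
orientation: [-0.004, 3.099, -0.503]
wrist_force: [1.2, -0.6, -0.4]
width: 85.4
finger_force: 0.0
```

Emit:
inch_along(plan="0,0,0,-0.04,0.38,0.12,85;0,0,0,-0.08,0.76,0.25,85;0,0,0,-0.08,0.76,0.25,85;0,0,0,-0.08,0.76,0.25,85")

```text
t: 10.65
tcp_pos: [621.7, 250.8, 371.6]
orientation: [0.005, -3.1, 0.502]
wrist_force: [-0.6, -0.5, 0.2]
width: 84.8
finger_force: 0.0
```

```bash
python3 - <<'E'
from h import *
np.set_printoptions(precision=2,suppress=True)
s=manip.state();print(s['tcp_pos'],s['orientation'],s['joint_positions']);print(R.from_rotvec(s['orientation']).as_matrix())
print('to bar',tool([621.5,234,324.5]))
c,im=grab('wrist'); cv2.imwrite('pics/w4.png',im[:,:,::-1])
print('bar mid proj',proj(c,[621.5,234,324.5]))
E
```

```text
[621.73 250.83 371.65] [ 0.  -3.1  0.5] [-0.56  0.62  0.01  1.    0.27  1.69  1.03]
[[-1.   -0.   -0.  ]
 [-0.    0.95 -0.32]
 [ 0.   -0.32 -0.95]]
to bar [ 0.19 -1.08 50.05]
bar mid proj [321.82 292.35]
```

View pics/w4.png

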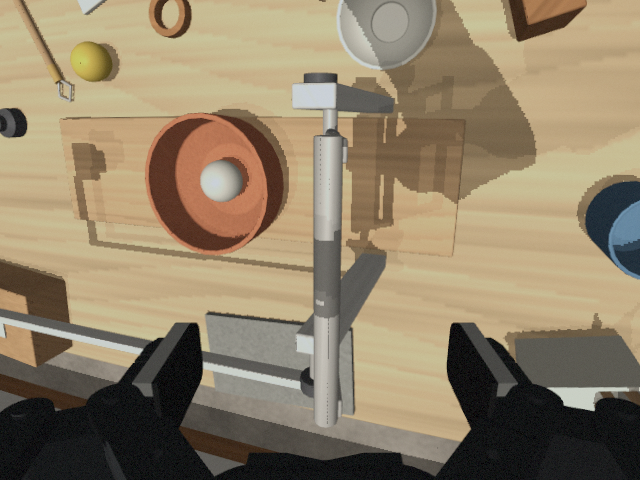

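The view looks along the mirror plane: the bar runs from (328,138) to (325,425), about 2 mm further +y than predicted (bar middle y≈236). Lowering straight on and closing.

Emit:
inch_along(plan="0,0,0,0,0,0.2,85;0,0,0,0,0,0.38,85;0,0,0,0,0,0.49,85;0,0,0,0,0,0.49,60;0,0,0,0,0,0.49,35", clamp_n=25)

```text
t: 11.2
tcp_pos: [622.5, 233.5, 327.7]
orientation: [0.001, 3.1, -0.499]
wrist_force: [0.1, 0.2, -0.1]
width: 58.6
finger_force: 0.0
```

Emit:
inch_along(plan="0,0,0,0,0,0,18;0,0,0,0,0,0,5;0,0,0,0,0,0,5;0,0,0,0,0,0,5;0,0,0,0,0,0,5", clamp_n=30)

```text
t: 11.7
tcp_pos: [622.3, 234.8, 326.7]
orientation: [-0.001, 3.101, -0.498]
wrist_force: [0.6, 3.0, 3.2]
width: 11.0
finger_force: 29.4
```

Emit:
inch_along(plan="0,0,0,0,0,0,5;0,0,0,0,0,0,5", clamp_n=40)

```text
t: 11.9
tcp_pos: [622.3, 234.6, 326.8]
orientation: [-0.001, 3.101, -0.499]
wrist_force: [-0.5, 4.0, 5.4]
width: 10.3
finger_force: 39.2
```

```bash
python3 - <<'E'
from h import *
print(manip.state()['tcp_pos'],manip.state()['moment'])
E
```

```text
[622.33869243 234.60773515 326.81787549] [ 0.80418934 -0.07965151 -0.060506  ]
```

```bash
python3 - <<'E'
from h import *
np.set_printoptions(precision=2,suppress=True)
M=R.from_rotvec(manip.state()['orientation']).as_matrix(); p=np.array([0,37.1,116.8])
prev=np.zeros(3)
for k in range(1,14):
    a=.05*k; print(round(a,2), M.T@(R.from_rotvec([a,0,0]).apply(p)-p), (R.from_rotvec([.05*5,0,0]).as_matrix()@M).T@np.zeros(3) if 0 else '')
E
```

```text
0.05 [ 0.   -6.12  0.22] 
0.1 [  0.01 -12.23   0.75] 
0.15 [  0.01 -18.3    1.58] 
0.2 [  0.02 -24.32   2.72] 
0.25 [  0.02 -30.27   4.15] 
0.3 [  0.03 -36.15   5.88] 
0.35 [  0.03 -41.94   7.9 ] 
0.4 [  0.04 -47.61  10.21] 
0.45 [  0.04 -53.16  12.8 ] 
0.5 [  0.05 -58.58  15.67] 
0.55 [  0.06 -63.85  18.8 ] 
0.6 [  0.06 -68.95  22.19] 
0.65 [  0.07 -73.88  25.83]
```

The rows are not in the units I measure in: shifts go in units of 100 mm and turns go in units of 0.25 rad. I convert before sending: -30.3 mm is -0.303, -24.3 mm is -0.243, -0.25 rad is -1.

Emit:
inch_along(plan="-0.2,0,0,0,-0.061,0.002,5;-0.4,0,0,0,-0.122,0.007,5;-0.6,0,0,0,-0.183,0.016,5;-0.8,0,0,0,-0.243,0.027,5;-1,0,0,0,-0.303,0.041,5", clamp_n=50)

```text
t: 12.4
tcp_pos: [622.3, 204.6, 333.3]
orientation: [-0.001, 3.138, -0.104]
wrist_force: [-1.1, 3.6, 5.8]
width: 10.1
finger_force: 48.8
```

Scaled: -30.3 mm is -0.303, -24.3 mm is -0.243, -0.25 rad is -1.

Emit:
inch_along(plan="-0.2,0,0,0,-0.061,0.002,5;-0.4,0,0,0,-0.122,0.007,5;-0.6,0,0,0,-0.183,0.016,5;-0.8,0,0,0,-0.243,0.027,5;-1,0,0,0,-0.303,0.041,5", clamp_n=50)

```text
t: 12.9
tcp_pos: [622.2, 173.8, 332.2]
orientation: [-0.001, 3.126, 0.288]
wrist_force: [-2.9, 1.3, 9.1]
width: 10.3
finger_force: 49.3
```

Emit:
inch_along(plan="-0.2,0,0,0,-0.061,0.002,5;-0.4,0,0,0,-0.122,0.007,5;-0.64,0,0,0,-0.195,0.018,5;-0.64,0,0,0,-0.195,0.018,5;-0.64,0,0,0,-0.195,0.018,5", clamp_n=50)

```text
t: 13.4
tcp_pos: [622.2, 153.5, 327.0]
orientation: [0.002, 3.094, 0.533]
wrist_force: [-3.9, -0.5, 14.9]
width: 10.3
finger_force: 49.7
```

```bash
python3 - <<'E'
from h import *
import pickle
np.set_printoptions(precision=2,suppress=True)
s=manip.state();print(s['tcp_pos'],s['orientation'],s['wrist_force'],s['moment'],s['width'])
M=R.from_rotvec(s['orientation']).as_matrix();print('tool tilt deg',np.degrees(np.arctan2(M[1,2],-M[2,2])))
d={n:grab(n) for n in('side','top','wrist')};pickle.dump(d,open('v5.pkl','wb'))
z=lambda im,x,y,w,h,W,H:cv2.resize(im[y:y+h,x:x+w],(W,H),interpolation=cv2.INTER_CUBIC)
a=z(d['side'][1],245,120,100,75,400,300);b=z(d['top'][1],220,170,100,100,400,300*4//3)[:300]
c=z(d['wrist'][1],0,0,640,480,400,300)
e=z(d['top'][1],220,170,100,100,400,400)
o=np.vstack([np.hstack([a,c]),np.hstack([e[:300],np.zeros((300,400,3),np.uint8)])])
o[300:,400:]=z(d['side'][1],300,200,160,120,400,300)
cv2.imwrite('pics/v5.png',o[:,:,::-1])
E
```

```text
[622.17 153.45 326.97] [0.   3.09 0.53] [-3.92 -0.5  14.89] [0.47 0.82 0.27] 10.325821069189988
tool tilt deg 19.55104975972052
```

View pics/v5.png

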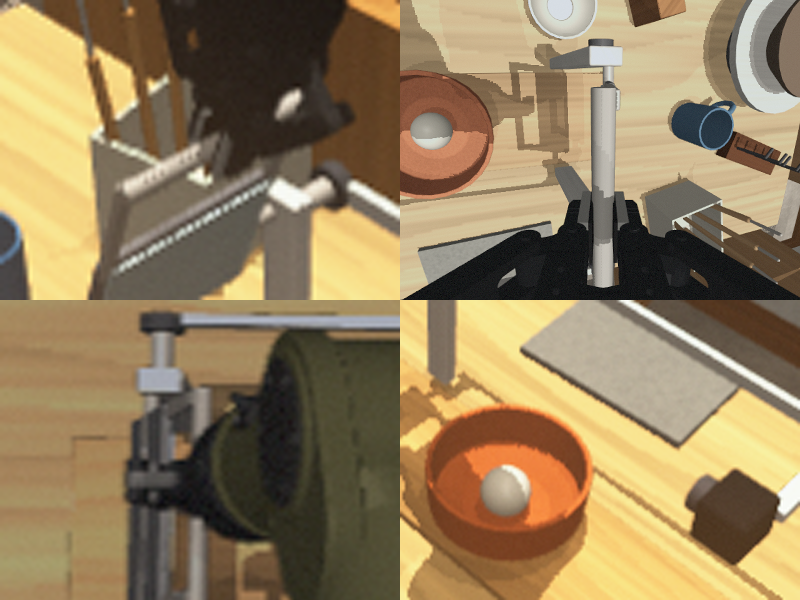

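The composite shows the bar held by its middle, with the near bar end at side (275.5,166.5) and the far end at top (270.8,193.7). The ball is still centred in the crock, and in the wrist view the axle lies just right of the bar. No views are left, so I'll measure the angle numerically, using bar and axle edges in the wrist picture.

```bash
python3 - <<'E'
from h import *
import pickle
np.set_printoptions(precision=1,suppress=True,linewidth=200)
d=pickle.load(open('v5.pkl','rb'));v0=pickle.load(open('v0.pkl','rb'))
c,im=d['wrist'];g=cv2.GaussianBlur(cv2.cvtColor(im,cv2.COLOR_RGB2GRAY).astype(np.float32),(3,3),0)
w4=cv2.cvtColor(cv2.imread('pics/w4.png'),cv2.COLOR_BGR2GRAY)
print('w4 axle',w4[[112,118,124],310:352:2]); 
for r in(110,116,122,128,160,190,220,260): print(r,g[r,296:362:2].astype(int))
t=d['top'][0]
a=onz(t,(270.8,193.75),322.5);b=onz(t,(238,192.5),322.5);print('top chord',a,b,b-a)
# side: intersect near-end rays with plane x=554
s=d['side'][0]
for uv in((252.8,152.4),(275.5,166.5)):
    o,q=ray(s,uv);print('side near end',o+q*(555-o[0])/q[0])
E
```

```text
w4 axle [[188 189 188 189 189 188 183 164 179 202 201 171 150 117 167 182 183 176 177 171 172]
 [152 151 151 151 148 152 147 165 180 201 200 171 150 112 145 145 145 143 145 143 143]
 [161 159 161 159 160 159 158 164 180 203 200 169 151 112 160 160 160 159 160 160 160]]
110 [194 195 196 197 197 198 198 200 200 200 200 200 200 199 145 123 155 176 197 216 211 193 180 184 200 199 200 200 200 200 200 200 199]
116 [170 169 169 169 169 162 161 162 164 166 165 161 136 126 105 123 156 176 197 216 210 192 179 182 198 198 198 197 198 197 197 197 196]
122 [183 184 184 184 184 183 184 185 185 185 185 186 186 184 137 122 154 176 198 217 210 192 177 174 194 193 193 194 193 193 193 193 193]
128 [187 186 187 187 187 187 188 188 188 189 188 189 188 187 136 118 147 162 172 193 203 192 179 182 191 191 191 192 191 191 191 191 192]
160 [181 182 182 182 160  91 102 121 137 151 161 168 175 175 187 193 194 195 196 197 197 192 185 178 157 166 214 204 185 201 200 201 201]
190 [196 195 195 196 178  97 100 120 139 153 162 169 177 179 190 194 195 196 196 198 196 190 183 176 162 190 196 196 195 196 195 195 195]
220 [187 187 186 189 182 101  99 120 140 153 163 171 178 182 190 194 194 196 196 197 195 189 181 170 161 187 187 186 186 186 185 185 186]
260 [187 188 188 189 186 117  95 114 132 146 155 161 168 175 180 182 183 185 186 185 182 176 177 164 171 187 187 186 186 186 186 186 186]
top chord [684.6 153.2 322.5] [687.  235.  322.5] [ 2.4 81.8  0. ]
side near end [555.  228.7 327.7]
side near end [555.  154.1 329.9]
```

```bash
python3 - <<'E'
from h import *
import pickle
from scipy.optimize import fsolve
np.set_printoptions(precision=2,suppress=True)
d=pickle.load(open('v5.pkl','rb'));c=d['wrist'][0]
w4=cv2.cvtColor(cv2.imread('pics/w4.png'),cv2.COLOR_BGR2GRAY)
print('w4 bar',w4[170,300:356:2],w4[210,300:356:2])
def ang(c,ax,bar):
    P=onz(c,ax,210)
    f=lambda a:onz(c,bar,210+120*np.cos(a))[1]-P[1]-120*np.sin(a)
    a=fsolve(f,0.)[0]; return P,onz(c,bar,210+120*np.cos(a)),np.degrees(a)
for r,x in((165,325.2),(190,325.2),(220,325)): print(ang(c,(333.5,118),(x,r)))
s=manip.state();print(s['tcp_pos'],c['xyz'],rot(c))
# ball in this view at z=45
h=cv2.cvtColor(d['wrist'][1],cv2.COLOR_RGB2HSV);m=((h[...,1]<60)&(h[...,2]>90)).astype(np.uint8);m[:,150:]=0
k,l,st,ce=cv2.connectedComponentsWithStats(m)
for i in range(1,k):
    if st[i,4]>500: print(ce[i],st[i],onz(c,st[i,:2]+st[i,2:4]/2,45))
E
```

```text
w4 bar [181 184 183 183 182 183 178 133 158 172 155 186 196 203 204 196 184 168
 153 135 113 113 185 185 176 124 121 124] [171 173 172 171 173 171 169 131 161 174 182 189 198 202 202 191 174 159
 147 129 102 157 179 178 177 170 112 116]
(array([548.85, 201.28, 210.  ]), array([561.92, 156.58, 321.36]), np.float64(-21.869347949290233))
(array([548.85, 201.28, 210.  ]), array([569.5 , 156.58, 321.37]), np.float64(-21.868371727477985))
(array([548.85, 201.28, 210.  ]), array([578.94, 156.53, 321.34]), np.float64(-21.89696476617399))
[622.18 154.25 327.28] [547.65 112.85 443.87] [[ 0.   -0.95 -0.3 ]
 [ 0.94  0.1  -0.32]
 [ 0.33 -0.28  0.9 ]]
[ 49.92 209.28] [  17  180   67   60 3149] [620.78  11.82  45.  ]
[ 79.06 412.44] [   0  377  150   80 4604] [824.61  -3.11  45.  ]
```

```bash
python3 - <<'E'
from h import *
import pickle
from scipy.optimize import fsolve
np.set_printoptions(precision=2,suppress=True)
d=pickle.load(open('v5.pkl','rb'));c=d['wrist'][0]
s=manip.state();M=R.from_rotvec(s['orientation']).as_matrix()
Rt=M.T@rot(c);pt=M.T@(np.array(c['xyz'])-s['tcp_pos'])
M4=R.from_rotvec([0,-3.1,.5]).as_matrix(); c4=dict(c);c4['attitude']=M4@Rt;c4['xyz']=np.array([621.73,250.83,371.65])+M4@pt
def ang(c,ax,bar):
    P=onz(c,ax,210)
    f=lambda a:onz(c,bar,210+120*np.cos(a))[1]-P[1]-120*np.sin(a)
    a=fsolve(f,0.)[0]; return P,onz(c,bar,210+120*np.cos(a)),np.degrees(a)
print(ang(c4,(330.3,118),(327.4,170)),ang(c4,(330.3,118),(327.2,210)))
w2=pickle.load(open('v3.pkl','rb'));
for n,u in(('w2',(465,205)),('w3',(619,207))): print(n,onz(w2[n][0],u,210))
E
```

```text
(array([547.97, 201.38, 210.  ]), array([567.98, 236.54, 324.73]), np.float64(17.038103575063396)) (array([547.97, 201.38, 210.  ]), array([584.37, 236.49, 324.75]), np.float64(17.01044692283552))
w2 [551.04 199.13 210.  ]
w3 [551.76 198.49 210.  ]
```

```bash
python3 - <<'E'
from h import *
import pickle
np.set_printoptions(precision=1,suppress=True,linewidth=180)
v0=pickle.load(open('v0.pkl','rb'));d=pickle.load(open('v5.pkl','rb'));t,im=v0['top']
for n,u,z in(('axN',(257.5,249.5),210),('axF',(258,196),210),('barN',(236.75,245.8),323),('barF',(238,192.5),323),('lens',(401,227),210),('brd',(422,257),12)):print(n,onz(t,u,z))
G=lambda im:cv2.cvtColor(im,cv2.COLOR_RGB2GRAY)
g=G(im);g5=G(d['top'][1])
print('v0 bar x230..246');[print(r,g[r,230:247]) for r in(200,220,240)]
print('v0 axle x250..266');[print(r,g[r,250:267]) for r in(194,195,196,197,248,249,250)]
print('v5 bar x262..278');[print(r,g5[r,262:279]) for r in(197,198,200,202)]
print('v5 axle');[print(r,g5[r,250:267]) for r in(180,181,194,195,196)]
print('lens cols 392..408');[print(r,g[r,392:409]) for r in(224,227,230)]
print('board end row 230-250');[print(r,g[r,412:428]) for r in(240,246,250)]
E
```

```text
axN [550.8 196.6 210. ]
axF [694.4 198.2 210. ]
barN [554.5 235.  323. ]
barF [686.9 234.9 323. ]
lens [ 616.  -185.4  210. ]
brd [ 543.  -277.9   12. ]
v0 bar x230..246
200 [132 132 130 131 125 108 122 148 153 115 102 129 128 129 130 131 131]
220 [140 139 138 138 129 100 124 152 126 100 113 129 130 128 127 127 120]
240 [137 138 140 131 116 130 136 115 105 103 129 129 127 121 121 122 108]
v0 axle x250..266
194 [135 134 136 137 138 125 116 143 146  97  55  59  61  59  61  60  61]
195 [121 138 137 138 139 132 125 142 143  96  57  58  58  61  63  59  62]
196 [ 83  94 105 127 142 129 115 142 142  97  56  58  58  59  58  56  58]
197 [ 76  73  63  55  64  75  99 138 139  98  56  59  58  61  62  59  59]
248 [103  91  86  81  73  69 105 114  90  63  58  52  52  54  54  52  63]
249 [131 125 120 124 109 111 139 129 107 102  85  53  53  55  59  61  61]
250 [129 127 121 123 116 124 137 123 114 120  97  68  68  68  69  66  64]
v5 bar x262..278
197 [ 78  80  75  63  52  58  98 138 147 136  98  80  82  80 113 106  53]
198 [ 76  67  51  58  57  66 102 138 151 136 100  76  78  71  51  53  59]
200 [ 9
[... 291 characters left out ...]
 144]
194 [145 143 144 143 145 134 127 147 142  94  57  61  61  69  74  77  86]
195 [147 146 147 146 146 138 129 147 143  95  52  57  72  80  80  81  85]
196 [148 149 152 150 150 139 127 147 138  93  76  93  78  80  76  76  71]
lens cols 392..408
224 [133 135 133 134 133 134 124  71  71  69  69  67  64  39  22  50  49]
227 [135 135 136 135 135 136 124  71  47  60  62  61  61  33  32  55  49]
230 [137 134 137 136 136 138 139  65  44  46  41  45  44  16  31  54  50]
board end row 230-250
240 [ 80  77  80  87 129 130 129 131 131 132 135 137 136 136 134 136]
246 [132 133 134 132 132 133 133 133 132 136 139 139 141 140 140 140]
250 [127 129 126 128 127 128 125 127 128 134 138 138 139 140 138 140]
```

```bash
python3 - <<'E'
from h import *
import pickle
np.set_printoptions(precision=2,suppress=True)
t=pickle.load(open('v0.pkl','rb'))['top'][0]
A=onz(t,(257.1,195),210)[1]; 
for n,x,z in(('park',237.5,323.3),('now',270.0,322)):
    y=onz(t,(x,199),z)[1]; print(n,y,A,np.degrees(np.arcsin((y-A)/120)))
L=onz(t,(398.6,227),210)[1];print('lens',L,A-L); print('board end',onz(t,(420.8,248),12)[1],A-onz(t,(420.8,248),12)[1])
for n in('w2','w3'):
    pass
E
```

```text
park 235.70850511358594 200.67691401889186 16.97353324672738
now 154.9428833286696 200.67691401889186 -22.402884573442467
lens -178.91082688873593 379.5877409076278
board end -274.11361540602763 474.7905294249195
```

Scaled: -2.8 mm is -0.028, -1.3 mm is -0.013, -0.026 rad is -0.104.

Emit:
inch_along(plan="-0.052,0,0,0,-0.014,-0.007,5;-0.104,0,0,0,-0.028,-0.013,5;-0.104,0,0,0,-0.028,-0.013,5;-0.104,0,0,0,-0.028,-0.013,5", clamp_n=50)

```text
t: 13.95
tcp_pos: [622.1, 151.4, 326.3]
orientation: [0.0, 3.088, 0.573]
wrist_force: [-0.5, -0.2, 9.0]
width: 10.2
finger_force: 49.1
```

```bash
cat > m.py <<'E'
from h import *
import pickle
np.set_printoptions(precision=2,suppress=True,linewidth=160)
d={n:grab(n) for n in('top','wrist')};pickle.dump(d,open('v6.pkl','wb'))
s=manip.state();print(s['t'],s['tcp_pos'],s['wrist_force'])
M=R.from_rotvec(s['orientation']).as_matrix();print('tilt',np.degrees(np.arctan2(M[1,2],-M[2,2])))
g=cv2.cvtColor(d['top'][1],cv2.COLOR_RGB2GRAY);[print(r,g[r,262:279]) for r in(197,198,199,200)]
c,im=d['wrist'];g=cv2.cvtColor(im,cv2.COLOR_RGB2GRAY);[print(r,g[r,296:362:2]) for r in(112,120,190,220)]
E
python3 m.py
```

```text
14.05 [622.14 151.47 326.36] [-3.15  0.25  8.99]
tilt 21.01555364051952
197 [ 85  83  77  73  54  52  57 101 140 149 133 102  80  83 117 142 142]
198 [ 87  75  60  50  49  52  63 103 141 150 133 100  78  81 115 137 134]
199 [ 84  60  59  51  62  61  64 103 141 148 134  99  72  74 102 100  54]
200 [109  86  88  59  61  60  65 103 144 148 130  98  77  64  32  27  34]
112 [201 202 201 201 202 201 201 203 201 201 201 201 201 201  89 134 162 180 205 220 207 189 177 200 202 200 202 202 201 202 200 201 200]
120 [187 187 189 188 188 186 188 186 187 188 187 187 188 183  91 135 161 179 206 220 206 189 177 195 195 196 194 195 197 195 196 194 195]
190 [197 195 196 197 190  82 100 116 136 150 161 169 167 142 188 194 196 195 197 199 199 192 185 178 155 198 198 196 197 196 197 197 196]
220 [186 191 192 193 191  75  99 119 136 153 162 169 169 145 190 192 195 196 195 198 195 191 183 174 151 187 186 187 185 185 185 186 186]
```

The estimates cluster around the needed angle: rotation from parked about 40.5° against 40.8° needed, normal about -21°. The grip is steady, so I'll hand in.

Emit:
inch_along(plan="0,0,0,0,-0.003,-0.004,5;0,0,0,0,-0.003,-0.004,5;0,0,0,0,-0.003,-0.004,5")

```text
t: 14.35
tcp_pos: [622.1, 151.4, 326.4]
orientation: [-0.001, 3.088, 0.573]
wrist_force: [-0.9, 1.7, 6.5]
width: 10.4
finger_force: 48.9
```

```bash
python3 -c "
from station import manip
print(manip.close_job())"
```

```text
the job is handed in; nothing more can be done
None
```

I handed the job in at 14.4 s: the ball was lowered and released in the middle of the crock. The bar is held by its middle with the mirror turned about 40.5° from its stop, against about 40.8° by my calculation. My measurements of that angle disagreed by up to about 2°, so the aim at the ball is not certain, and the hand-in returned no verdict.

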